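# Bring the wash ball out of the drawer on its dish

### The job

Pull the laundry drawer fully open, gently, and lift the white dish with its loose orange wash ball out of it by the blue arched handle. In the air, carry the dish over the round black mat and give it the quarter turn or so that brings its handle in line with the mat's yellow stripe, so that the ball can be reached from the open side; the ball must stay near the middle of the dish the whole time, the dish level, and the other things on the counter left where they are. Finish while still holding the dish there, level and still, about a hand's breadth (8 to 12 cm) above the mat, with the ball in its middle; do not set it down or let go.

Things in the scene. Friction and masses are not known exactly. Their poses are not given: they have to be found in the camera images.
- cabinet_drawer0 (a joint): How far the drawer is open, in m: 0 shut, 0.153 fully open (end stop). At the start it is shut or up to 6 mm open. It slides towards the robot, along minus x of cabinet_drawer0_handle, level, with light friction (1 N) and stays where it is left.
- cabinet_drawer0_handle (a point): Middle of the drawer's handle: level round steel bar, 11 mm thick, 120 mm long along this point's y, its centre line 35 mm in front of the drawer's grey front, 86 mm above the counter and 38 mm below the cabinet's top. x points level into the cabinet (the drawer opens along minus x), z up. Moves with the drawer.
- dish_grip (a point): Where to grasp the dish: centre of the blue level grip bar of its arched handle, straight above the dish's middle, 74 mm above its underside. The bar is 14 mm thick (along this point's y), 16 mm high, 104 mm long (along its x), on a post at each end; 28 mm clear below it to the ball. z up. At the start roughly parallel to the drawer's handle.
- dish_mid (a point): The deepest point of the dish's inside, its middle, 7 mm above its underside and 67 mm straight below dish_grip; axes as dish_grip.
- dish: The whole dish: round, white ceramic, 100 mm across, rim 22 mm high, with the blue arched handle 82 mm high in all, about 0.2 kg. Inside it slopes at 12 degrees from all sides to its middle, where the ball rests; tilts and jerks send it rolling. Origin: centre of its underside, 22 mm above the counter while in the drawer; x along the handle's bar, z up.
- ball_center (a point): Centre of the loose orange wash ball, 30 mm across, about 40 g, that lies in the middle of the dish.
- cabinet: White drawer cabinet, fixed on the counter, 225 mm deep, 240 wide, 124 high. Origin: centre of its underside; x from the drawer's front to the back, z up. The drawer, open on top, walls 6 mm, rims up to 112 mm above the counter, holds the dish in its front half, 111 to 129 mm behind the handle; with the drawer over 135 mm open the dish is clear of the cabinet's top.
- mat: Thin round black rubber mat on the counter, fixed, 150 mm across and 3 mm thick, with a yellow stripe 16 mm wide straight across its middle. Origin: centre of its underside, on the counter; x along the stripe (either end may count), z up.
- softener: Bystander: white plastic bottle with a blue cap, 70 mm across, 170 mm high, loose. Origin: centre of its underside.
- scoop_cup: Bystander: green plastic measuring cup, 72 mm across, 70 mm high, loose. Origin: centre of its underside.
- powder_jar: Bystander: clear jar with a red lid, 80 mm across, 100 mm high, loose. Origin: centre of its underside.
There are look-alikes about, which are no part of the job. Several things look just like the mat: the one meant starts farthest to the robot's right.

How it is judged:
On the way, in this order (a step that is already met when the one before it is completed fails the run):
1. the drawer is pulled open (at least 130 mm) with the dish still standing in it (value of joint cabinet_drawer0 above 0.13 m and height (world z) of dish below 0.03 m), for 0.2 s.
2. the dish is lifted in the fingers, its underside more than 45 mm above the counter and free of the drawer (height (world z) of dish above 0.045 m and contact force between the fingers and dish above 1 N and contact force between dish and cabinet below 0.1 N), for 0.2 s.
At the end, for the whole second after the job is handed in: Dish held by the fingers alone, still, underside 55 to 160 mm above the counter, middle within 30 mm of the mat's, handle within 0.15 rad of the stripe, level within 0.09 rad; ball within 12 mm of the dish's middle; drawer still at least 120 mm open (height (world z) of dish between 0.055 and 0.16 m and contact force between the fingers and dish above 1 N and contact force between dish and cabinet below 0.1 N and horizontal distance between dish and mat below 0.03 m and angle between the x axis of dish and the x axis of mat, either way round below 0.15 rad and angle between dish's own z axis and vertical below 0.09 rad and horizontal distance between ball_center and dish_mid below 0.012 m and linear speed of dish below 0.03 m/s and angular speed of dish below 0.15 rad/s and value of joint cabinet_drawer0 above 0.12 m); the arm keeps its last pose, push and grip.
It fails at once if the ball rolls more than 25 mm from the middle of the dish (to the rim or out) (distance between ball_center and dish_mid above 0.032 m).
It fails at once if the dish is tipped more than 0.3 rad (angle between dish's own z axis and vertical above 0.3 rad).
It fails at once if a bystander is pushed more than 30 mm or knocked over (distance of any of softener, scoop_cup, powder_jar from where it was at the start of the episode above 0.03 m or angle between any of softener, scoop_cup, powder_jar's own z axis and vertical above 0.4 rad).
It also fails if it takes over 72 s, if anything falls off the work surface, if the arm or the gripper's body presses on something with over 40 N, if the wrist force passes 120 N, or if a joint passes its speed limit or range.

### The arm

A 6-joint arm with a two-finger parallel gripper is mounted at the origin on the work surface. World frame = base frame: x ahead of the robot, y to its left, z up, the work surface at z = 0. Lengths are in m, angles in rad, forces in N, time in s.
With the tool pointing down it reaches from about 0.375 to 0.9 m from the base axis. Payload 3.1 kg.
Tool frame: the origin (TCP) lies at the very end of the fingers, on their centre line; the grasp point (between the pads) lies 19 mm behind it (grip_depth is the distance from the TCP to the grasp point, in m); z points along the fingers, y is the line along which they close (so a half turn about z gives the same grasp; the last joint's range is limited). The gripper opens to 85 mm and grips with 20 to 120 N. Pads are 22 mm wide; open, the fingers measure 114 mm over their backs; the gripper's body (76 mm by 85 mm) begins 54 mm behind the grasp point. The pads swing forward as they close: fully open they stand 13 mm farther back than shut.
Start: joints at [-1.5, 0.527, 1.433, -0, 1.181, -0.178], TCP at [0.154, -0.606, 0.231] pointing down, gripper open.
Joint ranges: [-3.08, 3.08], [-0.75, 2.2], [0.22, 2.44], [-1.43, 4.57], [0, 2.65], [-2.85, 2.85]. Speed limits (rad/s): [2.79, 2.79, 3.14, 3.14, 3.14, 3.14].

### API

Orientations are given as a unit quaternion [x, y, z, w].
In Python, from station import * gives the robot as it stands.
- The arm moves only by the tool apply_moves, never from a script. Its argument "plan" is a list of rows, each a list of 7 numbers: the shift along the tool's x, y, z in m, then the turn, a rotation vector about the tool's x, y, z in rad, then the gripper command: -1 is fully open, 1 is shut, values between are in proportion. In form: [[dx, dy, dz, wx, wy, wz, jaw], ...]. A call has 1 to 8 rows; each row shifts and turns the commanded pose from where the row before left it, along the tool's axes as they then stand; what a row does not reach is not made up. A row lasts 1/8 s, in which the tool goes at most 62.5 mm and 10.7 degrees, less where a joint would pass 70% of its speed; a pose out of reach is approached as far as the arm can. A call is refused whole if a number of a shift passes 0.0625 or a number of a turn 0.188, either way. A call with a gripper value outside its range is refused whole. The fingers move at their own pace and stop on an object; "force" is the grip in N (left out, the last holds). Time passes only in rows, so rows that do not move let the fingers close. It gives the time, the measured TCP pose, the force, the opening and the grip force at its end, in the units of the state.
- sense(): the state, without advancing time (a new reading comes with each control period).
- snapshot(name): name is "scene" or "top" or "wrist"; returns the picture (420x560x3 uint8, red, green, blue); there is no depth.
- calibration(name): a dict with "camera_matrix" (3x3 intrinsics, pixels), "R" (3x3) and "t" (3): a world point X has camera coordinates R X + t; the wrist camera has in their place "mount" (4x4, takes a point from camera to tool coordinates, whose origin is the TCP and whose axes are the flange's). Camera axes: x right, y down, z forward; pixel columns grow to the right and rows downward; lengths in m; the calibration is good to about 2 mm. A picture is of the moment at which its call begins: read the wrist's pose just before it. calibration takes no time and is no camera call.
- sign_off(): hands the job in; it is judged then, once.
The state is a dict: "t": time; "q": joint angles; "qd": joint speeds; "tau": joint torques, N m; "tcp_pos": TCP position; "tool_rot": TCP orientation; "force": force on the tool from outside, world axes, zero at the start; "ft_torque": the same for the moment, N m; "finger_gap": opening from 0.0 (shut) to 1.0 (fully open); "gripper_force": force on a finger pad.
Only numpy, scipy, OpenCV 4.12 (cv2) and the standard library are available. Lean on these libraries where they do the work, as an engineer would, in place of code of your own. Each camera call takes 0.05 s, during which the arm holds its last target. There are 200 camera calls.

## Working session

There is one attempt and no reset: what is moved stays moved. The work goes in short steps, Python scripts to look and compute and a tool call to move; the robot and the scene stay as the last step left them, time stands still between calls to the robot, and variables do not carry over. Pictures are saved under pics/ and viewed, at most 10 in all, crops included, and the job is handed in when it is done.

Besides the shell and the picture viewer there is one more tool, called after ">>>" as name(argument=value, ...) on one line, values as JSON. apply_moves: Moves the arm, as the interface text tells. Its arguments: {"type":"object","properties":{"plan":{"type":"array"},"force":{"type":"number"}},"required":["plan"]}

```bash
ls; mkdir -p pics; python3 - <<'E'
from station import *
import cv2,numpy as np
s=sense();print(s)
for n in("scene","top"):
    im=snapshot(n);cv2.imwrite(f"pics/{n}0.png",im[:,:,::-1]);c=calibration(n);print(n,c)
print(calibration("wrist"))
E
```

```text
pics
{'t': 0.0, 'q': array([-1.50054966e+00,  5.28470598e-01,  1.43390608e+00, -3.06939454e-06,
        1.18138113e+00, -1.78501175e-01]), 'qd': array([ 0.00026695,  0.00011989, -0.00099042,  0.00030827, -0.0010303 ,
       -0.00292869]), 'tau': array([ 1.17452772e-03, -4.42354202e+01, -1.78025597e+01,  4.41954262e-05,
        8.60494998e-03,  4.08992392e-06]), 'tcp_pos': array([ 0.15384524, -0.60503376,  0.23032969]), 'tool_rot': array([ 9.92274875e-01,  1.24054020e-01,  5.71512747e-05, -1.08106919e-03]), 'force': array([ 0.34933571, -0.29926892, -0.2794104 ]), 'ft_torque': array([0.06779993, 0.04164636, 0.03714695]), 'gripper_force': 0.0, 'finger_gap': 0.9976989035685297}
scene {'camera_matrix': array([[504.39425571,   0.        , 279.23140179],
       [  0.        , 504.39425571, 205.04966604],
       [  0.        ,   0.        ,   1.        ]]), 'R': array([[ 7.15211315e-01,  6.98908169e-01, -3.81879551e-04],
       [ 4.00195839e-01, -4.09978875e-01, -8.19610037e-01],
       [-5.72988713e-01,  5.86041546e-01, -5.72921672e-01]]), 't': array([-0.51319074, -0.07742949,  1.6661484 ])
[... 203 characters left out ...]
, -0.99999474,  0.00150407],
       [-0.97941518,  0.00251155, -0.2018405 ],
       [ 0.20183566, -0.00205325, -0.97941725]]), 't': array([0.17401505, 0.56085332, 1.32963018])}
{'camera_matrix': array([[293.46362937,   0.        , 276.82863624],
       [  0.        , 293.46362937, 210.99776869],
       [  0.        ,   0.        ,   1.        ]]), 'mount': array([[-9.03796712e-04, -9.55485251e-01, -2.95037485e-01,
         7.53709283e-02],
       [ 9.99998881e-01, -5.11782593e-04, -1.40590603e-03,
         1.66375115e-03],
       [ 1.19232743e-03, -2.95038426e-01,  9.55484644e-01,
        -1.43565865e-01],
       [ 0.00000000e+00,  0.00000000e+00,  0.00000000e+00,
         1.00000000e+00]])}
```

View pics/scene0.png

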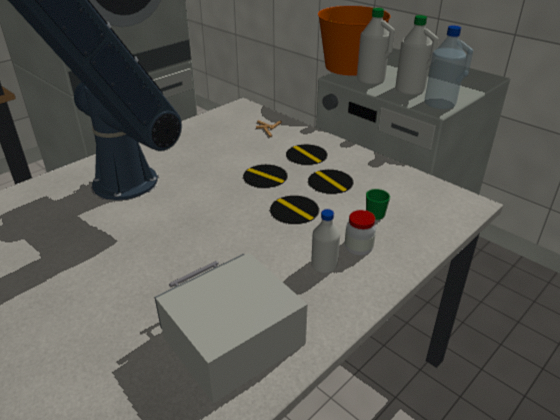

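View pics/top0.png

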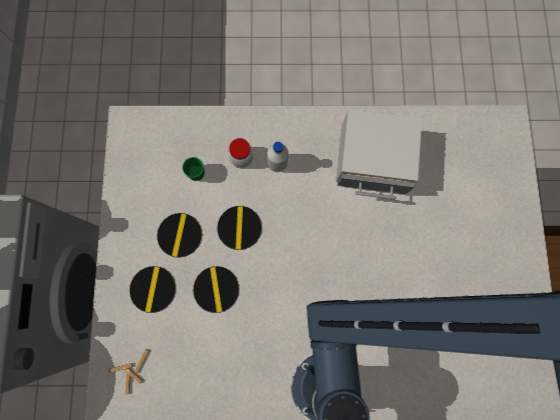

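The top view shows the cabinet at about (380,150) with its handle at about (384,194). The bottle, jar and cup are at (278,157), (240,152) and (194,168). There are four mats, and the farthest right is the one at (239,228). I'll enlarge both areas.

```bash
cat > h.py <<'E'
from station import *
import cv2,numpy as np
from scipy.spatial.transform import Rotation as Ro
def px2w(n,uv,z):
    c=calibration(n);K,R,t=c["camera_matrix"],c["R"],np.array(c["t"])
    d=R.T@np.linalg.inv(K)@np.array([uv[0],uv[1],1.]);o=-R.T@t
    return o+d*(z-o[2])/d[2]
def w2px(n,X):
    c=calibration(n);p=c["camera_matrix"]@(c["R"]@np.array(X)+c["t"]);return p[:2]/p[2]
def ik_none():pass
def wpx(uv,z,s):
    c=calibration("wrist");M=c["mount"];R=Ro.from_quat(s["tool_rot"]).as_matrix()
    d=R@M[:3,:3]@np.linalg.inv(c["camera_matrix"])@np.array([uv[0],uv[1],1.]);o=s["tcp_pos"]+R@M[:3,3]
    return o+d*(z-o[2])/d[2]
E
python3 - <<'E'
from h import *
im=cv2.imread("pics/top0.png")
a=cv2.resize(im[100:215,325:435],None,fx=5,fy=5,interpolation=cv2.INTER_CUBIC)
b=cv2.imwrite("pics/cab.png",a)
# mat: yellow mask
hsv=cv2.cvtColor(im,cv2.COLOR_BGR2HSV)
m=cv2.inRange(hsv,(20,120,80),(35,255,255));n,l,st,ce=cv2.connectedComponentsWithStats(m)
for i in range(1,n):
    if st[i,4]<100:continue
    p=np.argwhere(l==i)[:,::-1];w=np.array([px2w("top",q,.003)[:2] for q in p]);c=w.mean(0);ev,V=np.linalg.eigh(np.cov((w-c).T))
    print(ce[i],c,np.arctan2(V[1,1],V[0,1]),np.ptp(w,axis=0))
for n,uv,z in(("soft",(278,147),.17),("jar",(239,148),.1),("cup",(193,166),.07),("handleL",(358,190),.086),("handleR",(412,197),.086)):print(n,px2w("top",uv,z))
E
```

```text
[238.87550201 227.01204819] [0.50567962 0.27729231] 3.1056633550022856 [0.14603861 0.02240541]
[178.70281124 234.67871486] [0.48026413 0.47825279] 2.959888091561774 [0.14498006 0.04181864]
[151.80669145 288.96654275] [0.30209609 0.55871337] 2.9831160558358345 [0.14091699 0.03884279]
[215.64419476 289.16104869] [0.30087605 0.35065625] -2.964099738306258 [0.14106633 0.03903507]
soft [0.72791343 0.1477094  0.17      ]
jar [0.74988836 0.27299153 0.1       ]
cup [0.69856553 0.4260549  0.07      ]
handleL [ 0.61179744 -0.11079844  0.086     ]
handleR [ 0.58823151 -0.28314507  0.086     ]
```

View pics/cab.png

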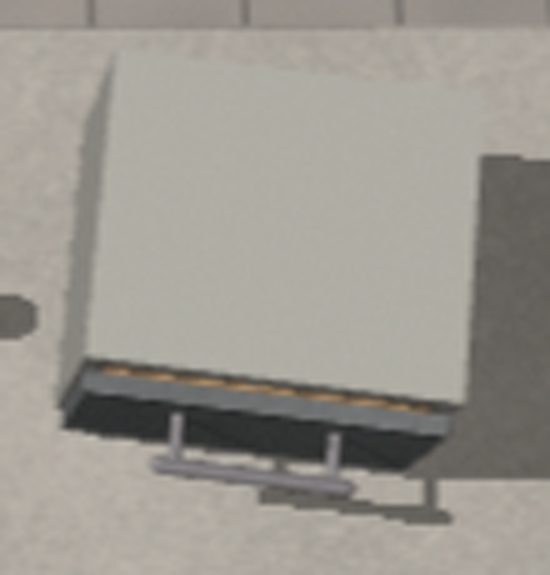

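The crop shows the handle bar running from (153,464) to (355,489). The cabinet's top corners are at about (90,358), (466,405), (113,52) and (482,97).

```bash
python3 - <<'E'
from h import *
f=lambda x,y:((x+.5)/5-.5+325,(y+.5)/5-.5+100)
a=px2w("top",f(153,464),.086);b=px2w("top",f(355,489),.086)
print(a,b,(a+b)/2,np.linalg.norm(a-b),np.arctan2(*(a-b)[[1,0]])-np.pi/2)
C=[px2w("top",f(*p),.124) for p in((90,358),(466,405),(113,52),(482,97))]
for c in C:print(c)
print("yaw",np.arctan2(*(C[0]-C[1])[[1,0]])-np.pi/2,np.arctan2(*(C[2]-C[0])[[1,0]]),np.linalg.norm(C[0]-C[1]),np.linalg.norm(C[2]-C[0]))
ctr=sum(C)/4;print(ctr)
for p in (a,b,(a+b)/2,*C):print(w2px("scene",p))
R=Ro.from_quat(sense()["tool_rot"]).as_matrix();print(R)
E
```

```text
[ 0.60387262 -0.10143529  0.086     ] [ 0.58704758 -0.23039969  0.086     ] [ 0.5954601  -0.16591749  0.086     ] 0.13005728698747282 -0.1297300250746205
[ 0.66357883 -0.05671512  0.124     ]
[ 0.63230248 -0.29199554  0.124     ]
[ 0.87056089 -0.07941989  0.124     ]
[ 0.8387801  -0.31746061  0.124     ]
yaw -0.13215742339247338 -0.109257532359212 0.23735013415624714 0.20822362565770017
[ 0.75130558 -0.18639779  0.124     ]
[215.85171476 261.39971252]
[167.2154566  284.96013721]
[192.21392266 272.85035535]
[245.81799385 251.89828438]
[153.29167496 297.07247329]
[305.1250749  302.05859615]
[205.7771226 360.8403617]
[[ 9.69209351e-01  2.46238129e-01 -1.37208283e-04]
 [ 2.46237921e-01 -9.69207444e-01  1.95352514e-03]
 [ 3.48049087e-04 -1.92716072e-03 -9.99998082e-01]]
```

>>> apply_moves(plan=[[0.03,-0.0012,0,0,0,-0.05,0.4],[0.0545,-0.0024,0,0,0,-0.0875,0.4],[0.0545,-0.0024,0,0,0,-0.0875,0.4],[0.0545,-0.0024,0,0,0,-0.0875,0.4],[0.0545,-0.0024,0,0,0,-0.0875,0.4],[0.0545,-0.0024,0,0,0,-0.0875,0.4],[0.0545,-0.0024,0,0,0,-0.0875,0.4],[0.0545,-0.0024,0,0,0,-0.0875,0.4]], force=25)

```text
t: 1.1
tcp_pos: [0.4931, -0.3818, 0.2308]
tool_rot: [0.897, 0.441, -0.0, -0.0]
force: [-1.0, -1.0, 0.6]
finger_gap: 0.302
gripper_force: 0.0
```

>>> apply_moves(plan=[[0.0545,-0.0024,0,0,0,-0.0875,0.4],[0.0545,-0.0024,0,0,0,-0.0875,0.4],[0.0545,-0.0024,0,0,0,-0.0875,0.4],[0.0545,-0.0024,0,0,0,-0.0875,0.4],[0.03,-0.0012,0,0,0,-0.14,0.4],[0,0,0,0,0,0,0.4],[0,0,0,0,0,0,0.4]])

```text
t: 1.98
tcp_pos: [0.6008, -0.1627, 0.231]
tool_rot: [0.765, 0.644, -0.0, 0.0]
force: [-0.1, -0.4, -0.3]
finger_gap: 0.299
gripper_force: 0.0
```

```bash
python3 - <<'E'
from h import *
s=sense();R=Ro.from_quat(s["tool_rot"]).as_matrix()
print(s["t"],s["tcp_pos"],R,s["finger_gap"],s["q"])
im=snapshot("wrist");cv2.imwrite("pics/w1.png",im[:,:,::-1])
E
```

```text
1.975 [ 0.60081642 -0.16266474  0.23103592] [[ 1.69959587e-01  9.85450879e-01 -5.51494534e-04]
 [ 9.85450877e-01 -1.69959848e-01 -4.67049093e-04]
 [-5.53985867e-04 -4.64091301e-04 -9.99999739e-01]] 0.2993352349001372 [-4.43369406e-01  5.24504922e-01  1.43933220e+00 -7.12740032e-04
  1.17805344e+00 -2.72307711e-01]
```

View pics/w1.png

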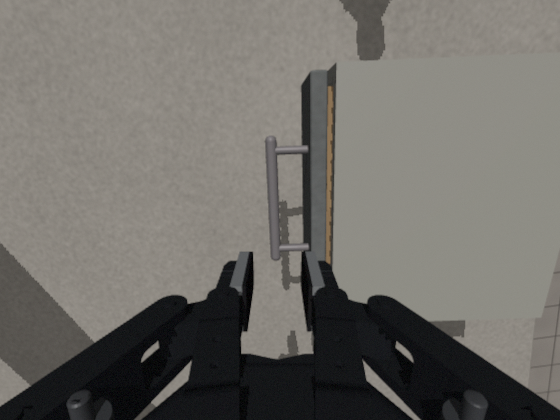

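The wrist view shows the handle bar running from (271,137) to (275.5,260), with its posts at rows 150 and 247. The fingers are at (240,260) and (313,260).

```bash
python3 - <<'E'
from h import *
s=sense();R=Ro.from_quat(s["tool_rot"]).as_matrix()
a=wpx((271,138),.088,s);b=wpx((275.5,260),.088,s);m=(a+b)/2
print(a,b,m,np.linalg.norm(a-b),np.arctan2(*(a-b)[[1,0]])-np.pi/2)
print("tool shift",R.T@(m-s["tcp_pos"]), "tool yaw",np.arctan2(R[1,1],R[0,1]))
c=wpx((337,66),.124,s);d=wpx((332,300),.124,s);print("cab edge",c,d,np.arctan2(*(c-d)[[1,0]])-np.pi/2)
e=wpx((555,57),.124,s);print(e,np.arctan2(*(e-c)[[1,0]]))
E
```

```text
[ 0.60574016 -0.10510889  0.088     ] [ 0.58785589 -0.23168663  0.088     ] [ 0.59679802 -0.16839776  0.088     ] 0.12783493615171876 -0.14036173225964133
tool shift [-0.00573886 -0.00295658  0.14310676] tool yaw -0.17154712562477048
cab edge [ 0.66683437 -0.0586434   0.124     ] [ 0.63849853 -0.26633906  0.124     ] -0.135592466050511
[ 0.83265456 -0.08116187  0.124     ] -0.1349748828592852
```

>>> apply_moves(plan=[[-0.006,-0.003,0.02,0,0,-0.036,0.4],[0,0,0.03,0,0,0,0.4],[0,0,0.03,0,0,0,0.4],[0,0,0.025,0,0,0,0.4],[0,0,0.02,0,0,0,0.4],[0,0,0.02,0,0,0,0.4],[0,0,0.015,0,0,0,0.4],[0,0,0,0,0,0,0.4]])

```text
t: 3.02
tcp_pos: [0.5968, -0.1687, 0.0706]
tool_rot: [0.753, 0.658, -0.0, -0.0]
force: [-0.1, 0.6, -0.5]
finger_gap: 0.304
gripper_force: 0.0
```

```bash
python3 - <<'E'
from h import *
s=sense();R=Ro.from_quat(s["tool_rot"]).as_matrix()
print(s["t"],s["tcp_pos"],np.arctan2(R[1,1],R[0,1]),s["finger_gap"],s["force"])
im=snapshot("wrist");cv2.imwrite("pics/w2.png",im[:,:,::-1])
E
```

```text
3.025 [ 0.59678859 -0.16867698  0.07064609] -0.13551804408229534 0.30361126398317295 [-0.12710473  0.5959061  -0.49383375]
```

View pics/w2.png

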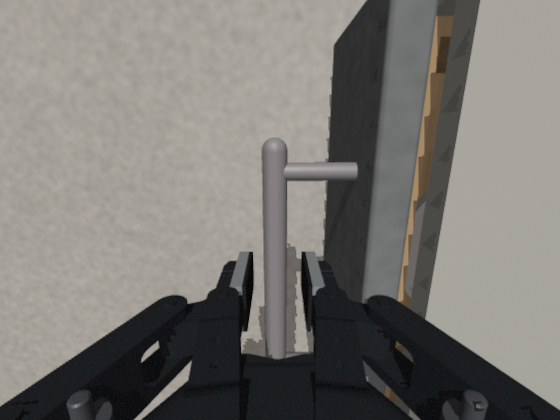

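The bar is centred between the fingers, and the gap to the drawer's front is clear. I'll close on it and pull gently.

>>> apply_moves(plan=[[0,0,0,0,0,0,0.6],[0,0,0,0,0,0,0.7],[0,0,0,0,0,0,0.8],[0,0,0,0,0,0,1],[0,0,0,0,0,0,1],[0,0,0,0,0,0,1]], force=25)

```text
t: 3.82
tcp_pos: [0.5973, -0.1676, 0.0717]
tool_rot: [0.753, 0.658, 0.0, 0.0]
force: [-0.0, -0.8, 4.2]
finger_gap: 0.113
gripper_force: 24.7
```

>>> apply_moves(plan=[[0,-0.001,0,0,0,0,1],[0,-0.002,0,0,0,0,1],[0,-0.003,0,0,0,0,1],[0,-0.004,0,0,0,0,1],[0,-0.005,0,0,0,0,1],[0,-0.006,0,0,0,0,1],[0,-0.006,0,0,0,0,1],[0,-0.006,0,0,0,0,1]])

```text
t: 4.82
tcp_pos: [0.5644, -0.1632, 0.0717]
tool_rot: [0.753, 0.658, 0.0, 0.001]
force: [1.5, -0.3, 5.0]
finger_gap: 0.118
gripper_force: 24.8
```

>>> apply_moves(plan=[[0,-0.006,0,0,0,0,1],[0,-0.006,0,0,0,0,1],[0,-0.006,0,0,0,0,1],[0,-0.006,0,0,0,0,1],[0,-0.006,0,0,0,0,1],[0,-0.006,0,0,0,0,1],[0,-0.006,0,0,0,0,1],[0,-0.006,0,0,0,0,1]])

```text
t: 5.82
tcp_pos: [0.5168, -0.1569, 0.0717]
tool_rot: [0.753, 0.658, 0.0, 0.001]
force: [1.7, -0.3, 5.4]
finger_gap: 0.115
gripper_force: 24.8
```

>>> apply_moves(plan=[[0,-0.006,0,0,0,0,1],[0,-0.006,0,0,0,0,1],[0,-0.006,0,0,0,0,1],[0,-0.006,0,0,0,0,1],[0,-0.006,0,0,0,0,1],[0,-0.006,0,0,0,0,1],[0,-0.006,0,0,0,0,1],[0,-0.005,0,0,0,0,1]])

```text
t: 6.82
tcp_pos: [0.4702, -0.1507, 0.0717]
tool_rot: [0.753, 0.658, 0.0, 0.001]
force: [0.2, -1.2, 6.5]
finger_gap: 0.114
gripper_force: 24.8
```

>>> apply_moves(plan=[[0,-0.005,0,0,0,0,1],[0,-0.004,0,0,0,0,1],[0,-0.004,0,0,0,0,1],[0,-0.003,0,0,0,0,1],[0,-0.002,0,0,0,0,1],[0,-0.001,0,0,0,0,1],[0,0,0,0,0,0,1],[0,0,0,0,0,0,1]])

```text
t: 7.82
tcp_pos: [0.4512, -0.1481, 0.0717]
tool_rot: [0.753, 0.658, -0.0, 0.0]
force: [0.9, -0.4, 6.4]
finger_gap: 0.118
gripper_force: 24.9
```

>>> apply_moves(plan=[[0,0,0,0,0,0,0.8],[0,0,0,0,0,0,0.6],[0,0,0,0,0,0,0.4],[0,0,0,0,0,0,0.4],[0,0,-0.01,0,0,0,0.4],[0,0,-0.02,0,0,0,0.4],[0,0,-0.03,0,0,0,0.4],[0,0,-0.03,0,0,0,0.4]])

```text
t: 8.82
tcp_pos: [0.4512, -0.1477, 0.1626]
tool_rot: [0.753, 0.658, -0.0, -0.0]
force: [0.6, 0.6, 0.2]
finger_gap: 0.298
gripper_force: 0.0
```

>>> apply_moves(plan=[[0,0,-0.03,0,0,0,0.4],[0,0.02,-0.03,0,0,0,0],[0,0.03,-0.01,0,0,0,-0.2],[0,0.03,0,0,0,0,-0.2],[0,0.025,0,0,0,0,-0.2],[0,0.015,0,0,0,0,-0.2],[0,0,0,0,0,0,-0.2],[0,0,0,0,0,0,-0.2]])

```text
t: 9.82
tcp_pos: [0.5691, -0.1634, 0.2311]
tool_rot: [0.753, 0.658, -0.0, -0.001]
force: [-0.1, 0.3, 0.5]
finger_gap: 0.6
gripper_force: 0.0
```

```bash
python3 - <<'E'
from h import *
s=sense();R=Ro.from_quat(s["tool_rot"]).as_matrix()
print(s["t"],s["tcp_pos"],np.arctan2(R[1,1],R[0,1]),s["finger_gap"],s["force"])
im=snapshot("wrist");cv2.imwrite("pics/w3.png",im[:,:,::-1])
E
```

```text
9.825 [ 0.56913519 -0.16344474  0.23112125] -0.13351050929936648 0.6003555865083537 [-0.13681102  0.33128073  0.53661028]
```

View pics/w3.png

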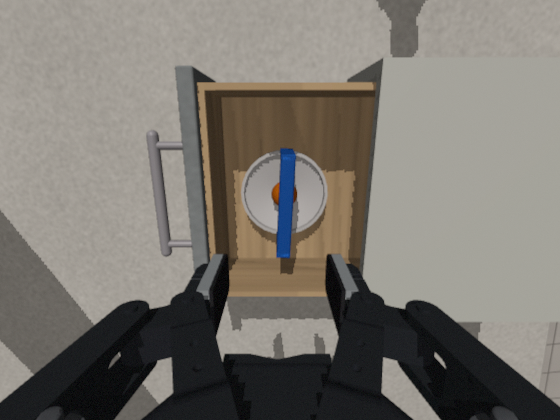

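The dish is in the open drawer with the ball centred. Its bar runs from about (288,150) to (285,257). I'll enlarge it for a precise read.

```bash
python3 - <<'E'
import cv2
im=cv2.imread("pics/w3.png");cv2.imwrite("pics/w3c.png",cv2.resize(im[140:265,230:340],None,fx=4.5,fy=4.5,interpolation=cv2.INTER_CUBIC))
for r in (150,153,156,159,165,200,240,255,257,259):
    print(r,[(c,tuple(int(v) for v in im[r,c])) for c in range(275,299) if im[r,c,0]>im[r,c,2]+40][::13], [c for c in range(270,300) if im[r,c,0]>im[r,c,2]+40][-1:])
E
```

```text
150 [(280, (95, 61, 49))] [292]
153 [(281, (104, 52, 16)), (294, (108, 63, 39))] [294]
156 [(281, (120, 59, 19)), (294, (138, 72, 27))] [295]
159 [(281, (106, 52, 16)), (294, (132, 66, 23))] [295]
165 [(280, (112, 81, 71)), (293, (128, 64, 23))] [294]
200 [(279, (109, 55, 28)), (292, (111, 54, 17))] [292]
240 [(277, (103, 53, 24)), (290, (93, 53, 32))] [290]
255 [(277, (128, 61, 19))] [289]
257 [(280, (106, 68, 63))] [289]
259 [] []
```

View pics/w3c.png

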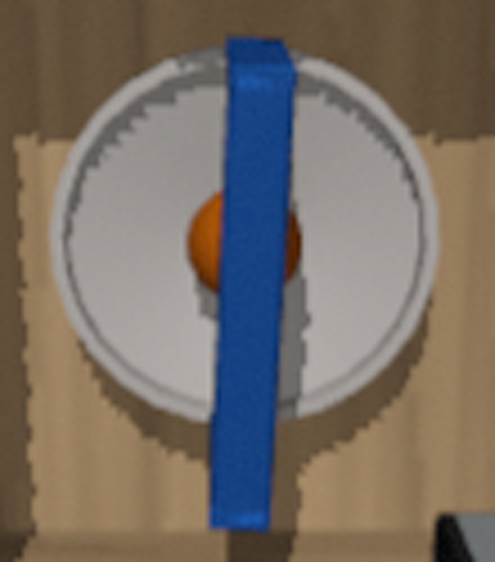

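```bash
python3 - <<'E'
from h import *
s=sense();R=Ro.from_quat(s["tool_rot"]).as_matrix()
a=wpx((287.8,156.1),.104,s);b=wpx((282.9,255.2),.104,s);m=(a+b)/2
yaw=np.arctan2(*(a-b)[[1,0]])-np.pi/2
print(a,b,m,np.linalg.norm(a-b),yaw)
print("tool shift",R.T@(m-s["tcp_pos"]), "tool yaw",np.arctan2(R[1,1],R[0,1]))
# rim circle check: crop cols 50..438, rows 48..422
for u,v in((244,235),):
    p=wpx((230+(u+.5)/4.5-.5,140+(v+.5)/4.5-.5),.044,s);print("rim centre",p,R.T@(p-s["tcp_pos"]))
E
```

```text
[ 0.58508567 -0.12226686  0.104     ] [ 0.56794844 -0.22007531  0.104     ] [ 0.57651705 -0.17117108  0.104     ] 0.09929842049471543 -0.17345149101102741
tool shift [-0.00668112  0.00856086  0.12716217] tool yaw -0.13357385837309774
rim centre [ 0.57668816 -0.16925056  0.044     ] [-0.00477995  0.00857008  0.18716303]
```

>>> apply_moves(plan=[[-0.006,0.0086,0.01,0,0,0.04,-0.2],[0,0,0.025,0,0,0,-0.2],[0,0,0.03,0,0,0,-0.2],[0,0,0.03,0,0,0,-0.2],[0,0,0.015,0,0,0,-0.2],[0,0,0,0,0,0,-0.2]])

```text
t: 10.62
tcp_pos: [0.5774, -0.1709, 0.1201]
tool_rot: [0.766, 0.643, -0.001, -0.001]
force: [-0.1, -0.1, -0.2]
finger_gap: 0.6
gripper_force: 0.0
```

```bash
python3 - <<'E'
from h import *
s=sense();R=Ro.from_quat(s["tool_rot"]).as_matrix()
print(s["t"],s["tcp_pos"],np.arctan2(R[1,1],R[0,1]),s["finger_gap"],s["force"])
im=snapshot("wrist")[:,:,::-1];cv2.imwrite("pics/w4.png",im)
im=im.astype(int);m=(im[:,:,0]>im[:,:,2]+40)&(im[:,:,0]>70)
for r in range(130,420,15):
    c=np.flatnonzero(m[r]);
    if len(c)>5:
        u=(c[0]+c[-1])/2;print(r,c[0],c[-1],len(c),R.T@(wpx((u,r),.104,s)-s["tcp_pos"]))
E
```

```text
10.625 [ 0.57740098 -0.17091387  0.12005413] -0.17429540555852713 0.5999184876768785 [-0.09646004 -0.11111596 -0.19939804]
160 264 285 22 [ 0.05355656 -0.00064813  0.01609596]
175 263 286 24 [ 0.04538592 -0.00067454  0.0160899 ]
190 263 286 24 [ 0.03696438 -0.00070176  0.01608365]
205 263 286 24 [ 0.0282802  -0.00072983  0.01607721]
220 263 286 24 [ 0.01932092 -0.00075879  0.01607056]
235 263 286 24 [ 0.01007324 -0.00078868  0.0160637 ]
250 264 286 23 [ 0.0005231  -0.00052286  0.01605588]
265 264 285 22 [-0.00934487 -0.00085145  0.0160493 ]
280 264 285 22 [-0.0195465  -0.00088442  0.01604173]
295 265 285 21 [-0.03009885 -0.00060653  0.01603313]
310 264 285 22 [-0.04102115 -0.00095384  0.0160258 ]
325 265 285 21 [-0.05233194 -0.00066728  0.01601661]
```

View pics/w4.png

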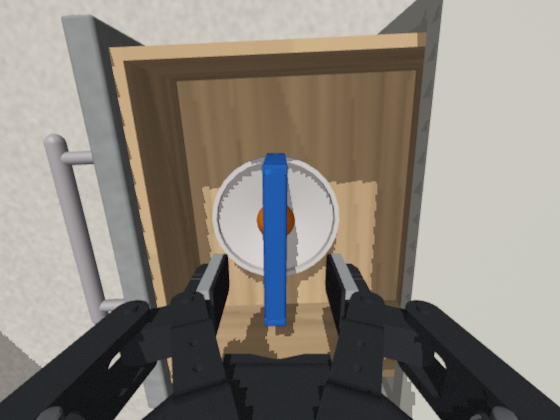

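The view matches the numbers: the bar is at column 275, parallel to the tool and centred between the fingers, with the ball in the middle. I'll descend and close slowly.

>>> apply_moves(plan=[[0,-0.001,0.012,0,0,0,0],[0,0,0.015,0,0,0,0.1],[0,0,0.012,0,0,0,0.2],[0,0,0.003,0,0,0,0.3],[0,0,0,0,0,0,0.4],[0,0,0,0,0,0,0.5],[0,0,0,0,0,0,0.56],[0,0,0,0,0,0,0.6]], force=40)

```text
t: 11.68
tcp_pos: [0.5772, -0.1709, 0.0797]
tool_rot: [0.766, 0.643, 0.0, 0.0]
force: [-0.4, 0.1, -0.6]
finger_gap: 0.196
gripper_force: 0.0
```

>>> apply_moves(plan=[[0,0,0,0,0,0,0.63],[0,0,0,0,0,0,0.66],[0,0,0,0,0,0,0.7],[0,0,0,0,0,0,0.75],[0,0,0,0,0,0,0.85],[0,0,0,0,0,0,1],[0,0,0,0,0,0,1],[0,0,0,0,0,0,1]], force=40)

```text
t: 12.68
tcp_pos: [0.5771, -0.1707, 0.0794]
tool_rot: [0.766, 0.643, 0.0, 0.0]
force: [-1.0, 0.4, 1.9]
finger_gap: 0.152
gripper_force: 40.3
```

```bash
cat > chk.py <<'E'
from h import *
s=sense();R=Ro.from_quat(s["tool_rot"]).as_matrix()
print(s["t"],s["tcp_pos"],"yaw",np.arctan2(R[1,1],R[0,1]),"tilt",R[:2,2],s["finger_gap"],s["gripper_force"],s["force"],s["q"])
im=snapshot("wrist")[:,:,::-1];cv2.imwrite(f"pics/c{s['t']:.1f}.png",im)
i=im.astype(int);m=(i[:,:,2]>i[:,:,0]+60)&(i[:,:,2]>110)&(i[:,:,1]<i[:,:,2]*.6);p=np.argwhere(m);print("ball px",len(p),p.mean(0),p.min(0),p.max(0))
m=(i[:,:,0]>i[:,:,2]+40)&(i[:,:,0]>70)
for r in(170,200,230,260):print(r,np.flatnonzero(m[r])[[0,-1]] if m[r].any() else None)
E
python3 chk.py
```

```text
12.675 [ 0.57709201 -0.17072788  0.07937961] yaw -0.17346410853580996 tilt [9.86371336e-05 2.89785100e-05] 0.15225994176239344 40.27912795543671 [-1.046983    0.37857902  1.88792734] [-4.73176629e-01  6.99509478e-01  1.60966655e+00  9.56647574e-05
  8.32342035e-01 -2.99776916e-01]
ball px 222 [239.48648649 277.05855856] [227 255] [250 298]
170 [263 290]
200 [261 293]
230 [262 292]
260 [262 292]
```

>>> apply_moves(plan=[[0,0,-0.001,0,0,0,1],[0,0,-0.002,0,0,0,1],[0,0,-0.003,0,0,0,1],[0,0,-0.005,0,0,0,1],[0,0,-0.006,0,0,0,1],[0,0,-0.007,0,0,0,1],[0,0,-0.008,0,0,0,1],[0,0,-0.008,0,0,0,1]])

```text
t: 13.72
tcp_pos: [0.5771, -0.1708, 0.12]
tool_rot: [0.766, 0.643, 0.0, 0.0]
force: [0.3, -0.7, -2.4]
finger_gap: 0.157
gripper_force: 39.7
```

>>> apply_moves(plan=[[0,0,-0.008,0,0,0,1],[0,0,-0.008,0,0,0,1],[0,0,-0.008,0,0,0,1],[0,0,-0.008,0,0,0,1],[0,0,-0.008,0,0,0,1],[0,0,-0.008,0,0,0,1],[0,0,-0.008,0,0,0,1],[0,0,-0.008,0,0,0,1]])

```text
t: 14.72
tcp_pos: [0.577, -0.1708, 0.1838]
tool_rot: [0.766, 0.643, -0.0, -0.0]
force: [-0.6, 0.7, -2.4]
finger_gap: 0.156
gripper_force: 39.7
```

>>> apply_moves(plan=[[0,0,-0.007,0,0,0,1],[0,0,-0.005,0,0,0,1],[0,0,-0.003,0,0,0,1],[0,0,-0.001,0,0,0,1],[0,0,0,0,0,0,1],[0,0,0,0,0,0,1]])

```text
t: 15.48
tcp_pos: [0.5769, -0.1707, 0.199]
tool_rot: [0.766, 0.643, -0.0, -0.0]
force: [-0.0, 0.3, -3.2]
finger_gap: 0.159
gripper_force: 39.7
```

```bash
python3 chk.py
```

```text
15.475 [ 0.57688158 -0.1707457   0.19902843] yaw -0.17356859403297678 tilt [-0.0005226   0.00028727] 0.15891623991739043 39.70831274986267 [-0.00553763  0.33700521 -3.18584301] [-4.73338902e-01  5.33844919e-01  1.52570924e+00  1.97562221e-05
  1.08263459e+00 -2.99779525e-01]
ball px 113 [239.15044248 258.01769912] [226 255] [250 260]
170 [264 290]
200 [261 292]
230 [262 292]
260 [262 291]
```

>>> apply_moves(plan=[[0.00095,-0.000325,0,0,0,0,1],[0.0019,-0.00065,0,0,0,0,1],[0.00285,-0.000975,0,0,0,0,1],[0.0038,-0.0013,0,0,0,0,1],[0.00475,-0.001625,0,0,0,0,1],[0.0057,-0.00195,0,0,0,0,1],[0.00665,-0.002275,0,0,0,0,1],[0.0076,-0.0026,0,0,0,0,1]])

```text
t: 16.52
tcp_pos: [0.5713, -0.1345, 0.1994]
tool_rot: [0.766, 0.643, 0.0, -0.0]
force: [-0.0, 0.1, -2.4]
finger_gap: 0.154
gripper_force: 39.7
```

>>> apply_moves(plan=[[0.00855,-0.002925,0,0,0,0,1],[0.0095,-0.00325,0,0,0,0,1],[0.0095,-0.00325,0,0,0,0,1],[0.0095,-0.00325,0,0,0,0,1],[0.0095,-0.00325,0,0,0,0,1],[0.0095,-0.00325,0,0,0,0,1],[0.0095,-0.00325,0,0,0,0,1],[0.0095,-0.00325,0,0,0,0,1]])

```text
t: 17.52
tcp_pos: [0.559, -0.0561, 0.1993]
tool_rot: [0.766, 0.643, 0.0, 0.0]
force: [-0.2, 0.1, -2.5]
finger_gap: 0.154
gripper_force: 39.7
```

>>> apply_moves(plan=[[0.0095,-0.00325,0,0,0,0,1],[0.0095,-0.00325,0,0,0,0,1],[0.0095,-0.00325,0,0,0,0,1],[0.0095,-0.00325,0,0,0,0,1],[0.0095,-0.00325,0,0,0,0,1],[0.0095,-0.00325,0,0,0,0,1],[0.0095,-0.00325,0,0,0,0,1],[0.0095,-0.00325,0,0,0,0,1]])

```text
t: 18.52
tcp_pos: [0.5465, 0.0233, 0.1993]
tool_rot: [0.766, 0.643, 0.0, -0.0]
force: [-1.0, 0.6, -2.0]
finger_gap: 0.157
gripper_force: 39.7
```

>>> apply_moves(plan=[[0.0095,-0.00325,0,0,0,0,1],[0.0095,-0.00325,0,0,0,0,1],[0.0095,-0.00325,0,0,0,0,1],[0.0095,-0.00325,0,0,0,0,1],[0.0095,-0.00325,0,0,0,0,1],[0.0095,-0.00325,0,0,0,0,1],[0.0095,-0.00325,0,0,0,0,1],[0.0095,-0.00325,0,0,0,0,1]])

```text
t: 19.52
tcp_pos: [0.534, 0.1026, 0.1993]
tool_rot: [0.766, 0.643, -0.0, -0.0]
force: [0.4, 0.2, -1.8]
finger_gap: 0.155
gripper_force: 39.7
```

>>> apply_moves(plan=[[0.0095,-0.00325,0,0,0,0,1],[0.0095,-0.00325,0,0,0,0,1],[0.0095,-0.00325,0,0,0,0,1],[0.0095,-0.00325,0,0,0,0,1],[0.0095,-0.00325,0,0,0,0,1],[0.0095,-0.00325,0,0,0,0,1],[0.0095,-0.00325,0,0,0,0,1],[0.0095,-0.00325,0,0,0,0,1]])

```text
t: 20.52
tcp_pos: [0.5215, 0.182, 0.1993]
tool_rot: [0.766, 0.643, -0.0, -0.0]
force: [-0.2, 0.1, -1.9]
finger_gap: 0.156
gripper_force: 39.7
```

>>> apply_moves(plan=[[0.0095,-0.00325,0,0,0,0,1],[0.0095,-0.00325,0,0,0,0,1],[0.0095,-0.00325,0,0,0,0,1],[0.0095,-0.00325,0,0,0,0,1],[0.0095,-0.00325,0,0,0,0,1],[0.00855,-0.002925,0,0,0,0,1],[0.0076,-0.0026,0,0,0,0,1],[0.00665,-0.002275,0,0,0,0,1]])

```text
t: 21.52
tcp_pos: [0.51, 0.2552, 0.1993]
tool_rot: [0.766, 0.643, -0.0, 0.0]
force: [-0.5, 0.2, -2.1]
finger_gap: 0.156
gripper_force: 39.7
```

>>> apply_moves(plan=[[0.0057,-0.00195,0,0,0,0,1],[0.00475,-0.001625,0,0,0,0,1],[0.0038,-0.0013,0,0,0,0,1],[0.00285,-0.000975,0,0,0,0,1],[0.0019,-0.00065,0,0,0,0,1],[0.00095,-0.000325,0,0,0,0,1],[0,0,0,0,0,0,1],[0,0,0,0,0,0,1]])

```text
t: 22.52
tcp_pos: [0.5068, 0.2754, 0.1993]
tool_rot: [0.766, 0.643, -0.0, 0.0]
force: [-0.7, -0.4, -1.3]
finger_gap: 0.158
gripper_force: 39.7
```

```bash
python3 chk.py
```

```text
22.525 [0.50683934 0.27543764 0.1993191 ] yaw -0.17360614171881517 tilt [ 4.07645292e-05 -6.37847181e-05] 0.1581981990205523 39.706374406814575 [-0.6875705  -0.35727539 -1.30528094] [ 3.04199178e-01  5.01861850e-01  1.58903183e+00 -8.42010055e-05
  1.05067919e+00  4.77847166e-01]
ball px 2065 [170.42905569 530.9157385 ] [123 255] [250 559]
170 [264 290]
200 [261 292]
230 [262 292]
260 [262 291]
```

>>> apply_moves(plan=[[0,0,0,0,0,-0.01,1],[0,0,0,0,0,-0.02,1],[0,0,0.0006,0,0,-0.03,1],[0,0,0.0012,0,0,-0.04,1],[0,0,0.0012,0,0,-0.05,1],[0,0,0.0012,0,0,-0.05,1],[0,0,0.0012,0,0,-0.05,1],[0,0,0.0012,0,0,-0.05,1]])

```text
t: 23.58
tcp_pos: [0.5068, 0.2756, 0.1927]
tool_rot: [0.66, 0.751, 0.0, 0.0]
force: [-0.7, 0.6, -2.7]
finger_gap: 0.153
gripper_force: 39.7
```

>>> apply_moves(plan=[[0,0,0.0012,0,0,-0.05,1],[0,0,0.0012,0,0,-0.05,1],[0,0,0.0012,0,0,-0.05,1],[0,0,0.0012,0,0,-0.05,1],[0,0,0.0012,0,0,-0.05,1],[0,0,0.0012,0,0,-0.05,1],[0,0,0.0012,0,0,-0.05,1],[0,0,0.0012,0,0,-0.05,1]])

```text
t: 24.58
tcp_pos: [0.5068, 0.2755, 0.183]
tool_rot: [0.498, 0.867, 0.0, -0.0]
force: [-0.6, 0.5, -1.3]
finger_gap: 0.155
gripper_force: 39.7
```

>>> apply_moves(plan=[[0,0,0.0012,0,0,-0.05,1],[0,0,0.0012,0,0,-0.05,1],[0,0,0.0012,0,0,-0.05,1],[0,0,0.0012,0,0,-0.05,1],[0,0,0.0012,0,0,-0.05,1],[0,0,0.0012,0,0,-0.05,1],[0,0,0.0012,0,0,-0.05,1],[0,0,0.0012,0,0,-0.05,1]])

```text
t: 25.58
tcp_pos: [0.5068, 0.2755, 0.1734]
tool_rot: [0.315, 0.949, 0.0, 0.0]
force: [-0.4, -0.2, -1.9]
finger_gap: 0.155
gripper_force: 39.7
```

>>> apply_moves(plan=[[0,0,0.0012,0,0,-0.05,1],[0,0,0.0012,0,0,-0.05,1],[0,0,0.0012,0,0,-0.05,1],[0,0,0.0012,0,0,-0.05,1],[0,0,0.0012,0,0,-0.05,1],[0,0,0.0012,0,0,-0.05,1],[0,0,0.0012,0,0,-0.05,1],[0,0,0.0012,0,0,-0.05,1]])

```text
t: 26.58
tcp_pos: [0.5069, 0.2756, 0.1639]
tool_rot: [0.121, 0.993, 0.0, 0.0]
force: [-1.4, 0.6, -1.9]
finger_gap: 0.154
gripper_force: 39.7
```

>>> apply_moves(plan=[[0,0,0.0006,0,0,-0.05,1],[0,0,0,0,0,-0.05,1],[0,0,0,0,0,-0.04,1],[0,0,0,0,0,-0.03,1],[0,0,0,0,0,-0.02,1],[0,0,0,0,0,-0.015,1],[0,0,0,0,0,-0.005,1],[0,0,0,0,0,0,1]])

```text
t: 27.58
tcp_pos: [0.5068, 0.2755, 0.1633]
tool_rot: [0.017, 1.0, -0.0, -0.0]
force: [0.5, 0.2, -2.4]
finger_gap: 0.154
gripper_force: 39.7
```

```bash
python3 chk.py; python3 - <<'E'
from h import *
im=snapshot("top")[:,:,::-1];cv2.imwrite("pics/top2.png",im)
im2=snapshot("scene")[:,:,::-1]
w=cv2.imread(sorted(__import__("glob").glob("pics/c2*.png"))[-1])
a=cv2.resize(im[100:300,170:430],(520,400),interpolation=cv2.INTER_CUBIC);b=cv2.resize(w,(280,210))
o=np.zeros((600,800,3),np.uint8);o[:400,:520]=a;o[:210,520:]=b;o[210:420,520:]=cv2.resize(im2,(280,210));cv2.imwrite("pics/fin.png",o[:420])
E
```

```text
27.575 [0.50678204 0.27553984 0.16330503] yaw 1.5365478887117594 tilt [-1.38331815e-05 -1.73373293e-05] 0.1537052932809215 39.70770299434662 [ 0.51305371  0.16861242 -2.43279119] [ 3.04369941e-01  5.50046692e-01  1.62122799e+00 -1.50225468e-05
  9.70336361e-01 -1.23216946e+00]
ball px 122 [239.8852459 295.3852459] [227 293] [250 299]
170 [290 290]
200 [262 293]
230 [262 292]
260 [262 292]
```

View pics/fin.png

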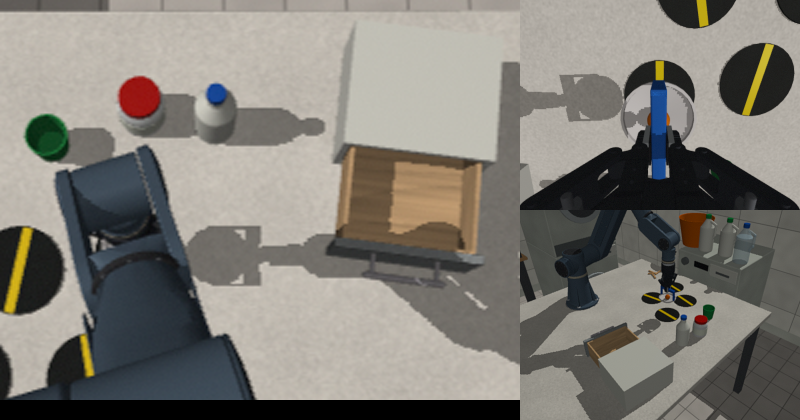

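The dish is over the right mat with its bar in line with the stripe. The ball is centred (columns 255–299, as at the start), the drawer is open and the other things haven't moved. I'll let it settle, then hand in.

>>> apply_moves(plan=[[0,0,0,0,0,0,1],[0,0,0,0,0,0,1],[0,0,0,0,0,0,1],[0,0,0,0,0,0,1],[0,0,0,0,0,0,1],[0,0,0,0,0,0,1],[0,0,0,0,0,0,1],[0,0,0,0,0,0,1]])

```text
t: 28.72
tcp_pos: [0.5068, 0.2755, 0.1633]
tool_rot: [0.017, 1.0, 0.0, 0.0]
force: [0.5, 0.8, -2.9]
finger_gap: 0.154
gripper_force: 39.7
```

```bash
python3 -c "
from station import *
print(sign_off())"
```

```text
the job is handed in; nothing more can be done
None
```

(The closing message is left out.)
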